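Zero the cell-length comparator on its setting master

ROBOT

A 6-joint arm with a two-finger parallel gripper is mounted at the origin on a cart in front of the work surface, level with it; the furniture and walls round the work are solid. World frame = base frame: x ahead of the robot, y to its left, z up, the work surface at z = 0. Lengths are in m, angles in rad, forces in N, time in s.
With the tool pointing down it reaches from about 0.35 to 0.775 m from the base axis. Payload 7.3 kg.
Tool frame: the origin (TCP) lies at the very end of the fingers, on their centre line; the grasp point (between the pads) lies 19 mm behind it; z points along the fingers, y is the line along which they close (so a half turn about z gives the same grasp; the last joint's range is limited). The gripper opens to 92 mm and grips with 3 to 60 N. Pads are 19 mm wide; open, the fingers measure 130 mm over their backs; the gripper's body (75 mm by 190 mm) begins 47 mm behind the grasp point.
Start: joints at [1.184, 0.342, 1.524, -0, 1.275, -0.146], TCP at [0.125, 0.51, 0.205] pointing down, gripper open.
Joint ranges: [-2.53, 2.53], [-0.77, 2.02], [0.04, 2.7], [-1, 4.14], [0.28, 2.66], [-3.11, 3.11]. Speed limits (rad/s): [2.57, 2.57, 3.14, 3.14, 3.14, 3.14].

INTERFACE

Orientations are given as [roll, pitch, yaw] about the fixed x, y, z axes, in that order (R = Rz(yaw) Ry(pitch) Rx(roll)).
In Python, from cell import observe, read_camera, get_calibration, hand_in, search_frame gives the robot as it stands.
- The arm moves only by the tool step_arm, never from a script. Its argument "commands" is a list of rows, each an object with "translation": the shift along the tool's x, y, z in mm, a list of three; "roll": the turn about the tool's z in rad. In form: [{"translation": [x, y, z], "roll": roll}, ...]. A call has 1 to 20 rows; each row shifts and turns the commanded pose from where the row before left it, along the tool's axes as they then stand; what a row does not reach is not made up. A row lasts 1/12 s, in which the tool goes at most 41.7 mm and 7.16 degrees, less where a joint would pass 70% of its speed; a pose out of reach is approached as far as the arm can. A call is refused whole if a number of a shift passes 41.7 or a number of a turn 0.125, either way. A call with a gripper value outside its range is refused whole. "fingers" is the opening, from 0 (shut) to 1 (fully open), set as the call begins (left out, the last holds). The fingers move at their own pace and stop on an object; "grip_force" is the grip in N (left out, the last holds). Time passes only in rows, so rows that do not move let the fingers close. It gives the time, the measured TCP pose, the force, the opening and the grip force at its end, in the units of the state.
- observe(): the state, without advancing time (a new reading comes with each control period).
- read_camera(name): name is "side" or "top" or "wrist"; returns the picture (480x640x3 uint8, red, green, blue); there is no depth.
- get_calibration(name): a dict with "camera_matrix" (3x3 intrinsics, pixels), "world_from_camera" (4x4, takes a point from camera to world coordinates). Camera axes: x right, y up, looking along -z (the intrinsics and any distortion apply to the point x, -y, -z); pixel columns grow to the right and rows downward; lengths in m; the calibration is good to about 2 mm. A picture is of the moment at which its call begins: read the wrist's pose just before it. get_calibration takes no time and is no camera call; for the wrist camera it gives the pose at the moment of the call.
- hand_in(): hands the job in; it is judged then, once.
Trained networks look in the newest picture that a camera, given by its name, has taken for a name from the list of things; names that differ only in an ending like _2 or _b are one class to them, and where a whole thing is asked for, a point or a joint stands for the part that bears it (a point fixed in the world has none). Each returns a list of dicts, best first, with "confidence" (0 to 1); they miss things now and then, are a little off and sometimes report something else, mostly with a low value. They report only what shows in the picture. A call takes as long as a camera call. They do not tell look-alikes from the thing itself.
- search_frame(camera, name): "at" ([x, y, z] in m, in world coordinates, good to about 4 mm: the middle of the surface that is visible of it).
The state is a dict: "time": time; "qpos": joint angles; "qvel": joint speeds; "joint_efforts": joint torques, N m; "tool_pos": TCP position; "tool_rot": TCP orientation; "contact_force": force on the tool from outside, world axes, zero at the start; "torque": the same for the moment, N m; "opening": finger opening in m; "grip_force": force on a finger pad.
Only numpy, scipy, OpenCV 4.12 (cv2) and the standard library are available. Lean on these libraries where they do the work, as an engineer would, in place of code of your own. Each camera call takes 0.05 s, during which the arm holds its last target. There are 200 camera calls.

TASK

Set up the cell-length comparator: take the setting master (the steel rod with the orange grip) off its foam pad, lay it fully down in the V-blocks between the fixed anvil and the spring plunger, and let go of it. Then turn the dial's bezel until its red zero arrow lines up with the pointer, to within one small division of the scale. Leave the master in place and do not knock over the cells that stand next to it.

Things in the scene. Friction and masses are not known exactly. Their poses are not given: they have to be found in the camera images.
- comparator: Bench length comparator, fixed: grey base plate 90 x 250 mm, top at z 16 mm, with, along its own y from -y to +y, an anvil post, two V-blocks, a spring plunger, a bracket and a dial indicator with a white face that looks up and to -x. Origin: on the table under the gauging axis, which runs along y 62 mm above the table; z up.
- cradle (a point): Where the master's middle comes to rest: on the gauging axis, midway between the V-blocks; axes as the comparator's. The V-blocks are 9 mm thick polished plates centred 24 mm to either side along y, their 90-degree Vs 31 mm wide at the top (65 mm above the table); 39 mm is clear between them for the fingers, down to 22 mm above the table.
- anvil_nose (a point): Tip of the fixed, coned steel anvil, on the gauging axis 33 mm (within 0.6 mm) from the cradle point towards the comparator's -y. The released master is pushed home against it by the plunger's spring.
- plunger_tip (a point): Tip of the spring plunger's polished coned head (32 mm wide), on the gauging axis, 30 mm from the cradle point towards +y when free. The cone is a lead-in 8 mm deep: a master lowered straight down, 2 to 3 mm clear of the anvil, wedges the head back. Spring 1.5 N when free, about 2.4 N seated, so the master may not drop by its weight: press it down onto the Vs.
- master: Setting master, loose, 0.1 kg, lying on the foam pad: steel rod 18 mm in diameter and 66 mm long along its own y (both ends alike), with a square orange insulating grip 24 x 24 mm, 30 mm long, round its middle. Origin: centre of the grip's underside; z up.
- master_centre (a point): Middle of the master, on the rod's axis, 12 mm above its origin; axes as the master's.
- dial_centre (a point): Centre of the bezel's front rim. z: the dial's axis, out of the face, 35 degrees from vertical towards the comparator's -x; x: up the face (12 o'clock); y: the comparator's y. Bezel: dark knurled ring, 56 mm in diameter, from this plane to 12 mm behind it; then a 52 mm case, 29 mm deep. The stem's bracket lies 17 mm and more behind this plane, on the -y side.
- zero_mark (a point): On the red zero arrow of the scale, 19 mm from the dial's axis; turns with the bezel.
- pointer_tip (a point): End of the black pointer, 19 mm from the dial's axis in the same plane. It is geared to the plunger, one turn clockwise for 20 mm, and does not turn with the bezel. Seating the master moves it, so read it after that.
- plunger (a joint): Travel of the spring plunger, m: 0 free, about 0.003 with the master seated.
- bezel (a joint): Angle of the bezel, rad, growing counterclockwise as seen looking at the face; 0 with the zero arrow at 12 o'clock (range -3 to 3). About 0.06 N m of friction; it stays where it is left. The white scale (36 divisions of 10 degrees) and the arrow turn with it.
- cell_2: Grey round cell, 18 mm in diameter, 66 mm tall, standing loose beside the comparator; origin at the centre of its underside, z up.
- cell_3: Dark red round cell, as the grey one.
- cell_4: Blue round cell, as the grey one.
Things that resemble listed ones, but are neither listed nor needed, are in the scene too. What is shaped like the master but green or yellow is not meant.

How it is judged:
On the way, in this order (a step that is already met when the one before it is completed fails the run):
1. the master lies seated in the V-blocks, released, with the plunger pressed back (x of master_centre in the frame of cradle between -0.003 and 0.003 m and y of master_centre in the frame of cradle between -0.004 and 0.004 m and z of master_centre in the frame of cradle between -0.003 and 0.003 m and angle between the y axis of master_centre and the y axis of cradle, either way round below 0.07 rad and value of joint plunger between 0.0018 and 0.0045 m and contact force between the fingers and master below 0.1 N), for 0.3 s.
2. the zero arrow has been brought to the pointer with the master in place (x of master_centre in the frame of cradle between -0.003 and 0.003 m and y of master_centre in the frame of cradle between -0.004 and 0.004 m and z of master_centre in the frame of cradle between -0.003 and 0.003 m and angle between the y axis of master_centre and the y axis of cradle, either way round below 0.07 rad and value of joint plunger between 0.0018 and 0.0045 m and distance between zero_mark and pointer_tip below 0.0033 m), for 0.3 s.
At the end, for the whole second after the job is handed in: Master at rest in both Vs: middle within 3 mm of the cradle point across and in height, 4 mm along, axis within 4 degrees, plunger pressed back 1.8 to 4.5 mm; zero arrow within 3.3 mm of the pointer at 19 mm radius (10 degrees, one division); bezel at rest (all of step 2 and velocity of joint bezel between -0.05 and 0.05 rad/s and linear speed of master below 0.02 m/s); the robot touches nothing.
It fails at once if a cell beside the comparator is knocked over (tilted by more than 30 degrees) (angle between any of cell_2, cell_3, cell_4's own z axis and vertical above 0.52 rad).
It also fails if it takes over 48 s, if anything falls off the work surface, if the arm or the gripper's body presses on something with over 40 N, if the wrist force passes 120 N, or if a joint passes its speed limit or range.

## Working session

There is one attempt and no reset: what is moved stays moved. The work goes in short steps, Python scripts to look and compute and a tool call to move; the robot and the scene stay as the last step left them, time stands still between calls to the robot, and variables do not carry over. Pictures are saved under pics/ and viewed, at most 10 in all, crops included, and the job is handed in when it is done.

Besides the shell and the picture viewer there is one more tool, called after "Request:" by a JSON object that holds its "fn" and its "kwargs". step_arm: Moves the arm, as the interface text tells. Its arguments: {"type":"object","properties":{"commands":{"type":"array"},"fingers":{"type":"number"},"grip_force":{"type":"number"}},"required":["commands"]}

```bash
mkdir -p pics; ls; cat > h.py <<'E'
import numpy as np,cv2
from cell import *
def cal(n):
    c=get_calibration(n);return np.array(c["camera_matrix"]),np.array(c["world_from_camera"]),c
def proj(n,p):
    K,T,_=cal(n);q=np.linalg.inv(T)@np.r_[p,1];u=K@np.array([q[0],-q[1],-q[2]]);return u[:2]/u[2]
def ray(n,uv):
    K,T,_=cal(n);d=np.linalg.inv(K)@np.array([uv[0],uv[1],1.]);d=T[:3,:3]@np.array([d[0],-d[1],-d[2]]);return T[:3,3],d/np.linalg.norm(d)
def onz(n,uv,z):
    o,d=ray(n,uv);return o+d*(z-o[2])/d[2]
def save(n,f,crop=None,s=1):
    im=read_camera(n)[...,::-1]
    if crop: a,b,c,d=crop;im=im[b:d,a:c]
    im=cv2.resize(im,None,fx=s,fy=s,interpolation=cv2.INTER_CUBIC);cv2.imwrite('pics/'+f,im);return im
E
python3 - <<'E'
from h import *
np.set_printoptions(precision=4,suppress=True)
a=save('top','t0.png');b=save('side','s0.png')
for n in('top','side'):
    K,T,c=cal(n);print(n,K.tolist(),T,[k for k in c])
    for x in ['comparator','master','dial_centre','zero_mark','pointer_tip','cell_2','plunger_tip','anvil_nose','cradle']:
        try:
            for r in search_frame(n,x)[:4]: print(x,np.round(r['at'],4),round(r['confidence'],2),proj(n,r['at']).round())
        except Exception as e: print(x,e)
print(observe())
E
```

```text
pics
top [[485.99604165731733, 0.0, 313.50482301043075], [0.0, 485.99604165731733, 233.38698931145575], [0.0, 0.0, 1.0]] [[ 0.0171  0.996  -0.0878  0.4575]
 [-0.9999  0.0172 -0.0003 -0.0073]
 [ 0.0012  0.0878  0.9961  0.9552]
 [ 0.      0.      0.      1.    ]] ['camera_matrix', 'world_from_camera']
comparator [0.5569 0.1042 0.0177] 0.7 [256. 224.]
comparator [0.5558 0.1093 0.0622] 0.41 [251. 222.]
master [ 0.4321 -0.1718  0.0278] 0.97 [399. 291.]
master [ 0.5852 -0.158   0.0223] 0.76 [392. 211.]
master [0.3651 0.1423 0.0264] 0.71 [233. 324.]
dial_centre [0.497  0.1524 0.0809] 0.91 [225. 253.]
dial_centre [0.6785 0.1145 0.0624] 0.72 [250. 156.]
dial_centre [ 0.4311 -0.1736  0.0273] 0.48 [400. 292.]
zero_mark [0.4921 0.1552 0.082 ] 0.88 [223. 255.]
cell_2 [0.6617 0.1488 0.0631] 0.66 [231. 165.]
cell_2 [0.6205 0.1903 0.0655] 0.44 [208. 186.]
plunger_tip [0.5628 0.1117 0.0669] 0.55 [249. 218.]
anvil_nose [0.64   0.0314 0.0676] 0.54 [294. 177.]
cradle [0.5534 0.1071 0.0125] 0.64 [255. 226.]
side [[511.27809105165596, 0.0, 325.7607839354989], [0.0, 511.27809105165596, 241.12311527815726],
[... 571 characters left out ...]
0.64 [253. 288.]
plunger_tip [0.5659 0.1112 0.0613] 0.75 [320. 280.]
plunger_tip [0.4984 0.1767 0.088 ] 0.23 [363. 289.]
anvil_nose [0.6478 0.0402 0.0604] 0.72 [276. 260.]
cradle [0.5497 0.1445 0.0206] 0.62 [330. 311.]
{'time': 1.0, 'qpos': array([ 1.184 ,  0.342 ,  1.5241, -0.    ,  1.2754, -0.146 ]), 'qvel': array([-0.0004, -0.0013,  0.0012, -0.0021,  0.0006, -0.0001]), 'joint_efforts': array([  0.0003, -43.1135, -24.4487,   0.0719,   0.0483,  -0.    ]), 'tool_pos': array([0.1252, 0.5099, 0.2051]), 'tool_rot': array([3.1415, 0.    , 2.9008]), 'contact_force': array([-0.4241,  1.4857,  0.0245]), 'torque': array([ 0.0062, -0.004 ,  0.0153]), 'grip_force': 0.0, 'opening': 0.09178608737812838}
```

```bash
python3 - <<'E'
import cv2,numpy as np
t=cv2.imread('pics/t0.png')[100:340,150:450]
cv2.imwrite('pics/t0c.png',cv2.resize(t,None,fx=2.5,fy=2.5,interpolation=cv2.INTER_CUBIC))
E
```

```text
(no output)
```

View pics/t0c.png

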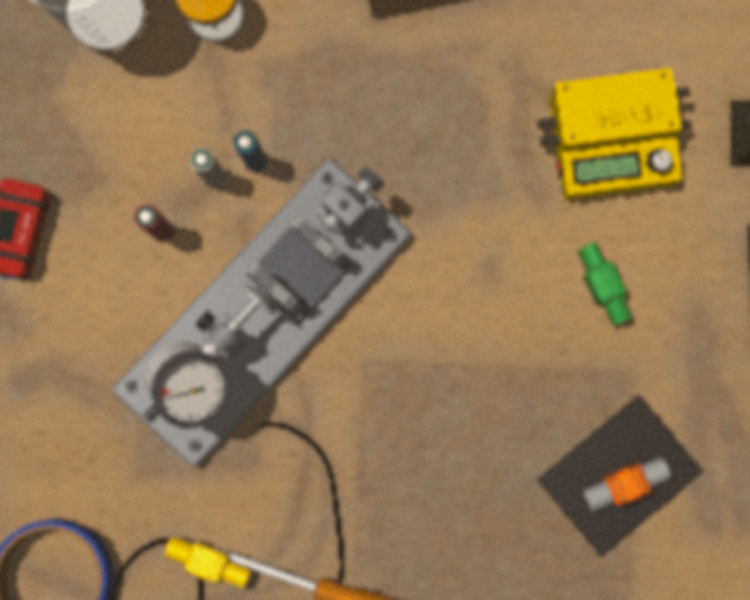

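View pics/s0.png

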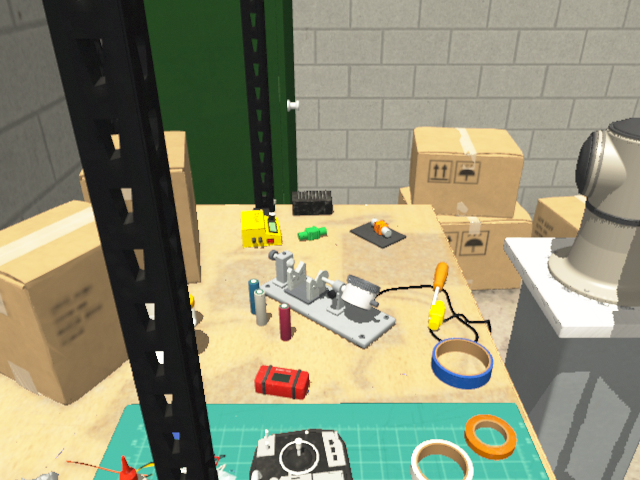

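The meant master is the orange-gripped rod on the black pad, top picture (401,294). Look-alikes are the green one at (392,213) and the yellow one at (233,325), both the wrong colour. The comparator's +y runs from the anvil (294,186) to the dial (226,255). The cells stand at (209,187), (231,164) and (248,158).

```bash
cat >> h.py <<'E'
def to(p,yaw):
    """shift in tool axes now (mm) and roll (rad) to reach p, yaw"""
    o=observe();w=o['tool_rot'][2];t=o['tool_pos'];d=(np.array(p)-t)*1000
    c,s=np.cos(w),np.sin(w)
    r=-((yaw-w+np.pi)%(2*np.pi)-np.pi)
    return np.array([c*d[0]+s*d[1],s*d[0]-c*d[1],-d[2]]).round(1),round(r,3)
E
python3 - <<'E'
from h import *
from scipy.spatial.transform import Rotation as R
np.set_printoptions(precision=4,suppress=True)
o=observe();T=np.eye(4);T[:3,:3]=R.from_euler('xyz',o['tool_rot']).as_matrix();T[:3,3]=o['tool_pos']
K,W,_=cal('wrist');print(K,np.linalg.inv(T)@W)
g=lambda u,v,z:onz('top',(150+u/2.5,100+v/2.5),z)
c=[g(*q,.016) for q in[(330,160),(412,238),(200,467),(115,388)]];print(np.array(c))
y=c[3]-c[0]+c[2]-c[1];print('yaw y',np.arctan2(y[1],y[0]))
a,b=g(597,497,.02),g(657,468,.02);print(a,b,(a+b)/2,np.arctan2(*(a-b)[1::-1]))
E
```

```text
[[342.1975   0.     320.8533]
 [  0.     342.1975 241.114 ]
 [  0.       0.       1.    ]] [[-0.0001  0.9554  0.2952  0.0785]
 [ 1.      0.0001  0.0002 -0.0005]
 [ 0.0001  0.2952 -0.9554 -0.18  ]
 [ 0.      0.      0.      1.    ]]
[[ 0.676   0.0572  0.016 ]
 [ 0.6152 -0.0083  0.016 ]
 [ 0.4345  0.1516  0.016 ]
 [ 0.494   0.2192  0.016 ]]
yaw y 2.415672056339959
[ 0.417  -0.1529  0.02  ] [ 0.4398 -0.1988  0.02  ] [ 0.4284 -0.1758  0.02  ] 2.0324158624182678
```

```bash
python3 - <<'E'
from h import *
print(to([.555,.105,.17],2.4157))
E
```

```text
(array([-514. , -290.7,   35.1]), np.float64(0.485))
```

Request:
{"fn": "step_arm", "kwargs": {"commands": [{"translation": [-32, -18, 2.2], "roll": 0}, {"translation": [-32, -18, 2.2], "roll": 0}, {"translation": [-32, -18, 2.2], "roll": 0}, {"translation": [-32, -18, 2.2], "roll": 0}, {"translation": [-32, -18, 2.2], "roll": 0}, {"translation": [-32, -18, 2.2], "roll": 0}, {"translation": [-32, -18, 2.2], "roll": 0}, {"translation": [-32, -18, 2.2], "roll": 0}, {"translation": [-32, -18, 2.2], "roll": 0}, {"translation": [-32, -18, 2.2], "roll": 0}, {"translation": [-32, -18, 2.2], "roll": 0}, {"translation": [-32, -18, 2.2], "roll": 0}, {"translation": [-32, -18, 2.2], "roll": 0}, {"translation": [-32, -18, 2.2], "roll": 0}, {"translation": [-32, -18, 2.2], "roll": 0}, {"translation": [-32, -18, 2.2], "roll": 0}, {"translation": [0, 0, 0], "roll": 0.121}, {"translation": [0, 0, 0], "roll": 0.121}, {"translation": [0, 0, 0], "roll": 0.121}, {"translation": [0, 0, 0], "roll": 0.121}]}}

```text
time: 2.67
tool_pos: [0.5539, 0.1077, 0.1697]
tool_rot: [-3.141, -0.0, 2.41]
contact_force: [-0.1, -0.3, 0.2]
opening: 0.0919
grip_force: 0.0
```

Request:
{"fn": "step_arm", "kwargs": {"commands": [{"translation": [0, 0, 0], "roll": 0}, {"translation": [0, 0, 0], "roll": 0}, {"translation": [0, 0, 0], "roll": 0}]}}

```text
time: 2.92
tool_pos: [0.5537, 0.1081, 0.17]
tool_rot: [3.141, 0.0, 2.42]
contact_force: [0.1, -0.1, -0.4]
opening: 0.0918
grip_force: 0.0
```

```bash
python3 - <<'E'
from h import *
o=observe();print(o['time'],o['tool_pos'],o['tool_rot'],o['contact_force'])
np.save('w0.npy',np.r_[cal('wrist')[0].ravel(),cal('wrist')[1].ravel()])
save('wrist','w0.png')
for x in ['comparator','dial_centre','zero_mark','pointer_tip','plunger_tip','anvil_nose','cradle']:
    for r in search_frame('wrist',x)[:2]: print(x,np.round(r['at'],4),round(r['confidence'],2),proj('wrist',r['at']).round())
E
```

```text
2.9167 [0.55373998 0.10813245 0.16995043] [3.14146863e+00 4.27783013e-05 2.42044662e+00] [ 0.11181636 -0.12699897 -0.42170037]
comparator [0.5457 0.1235 0.0227] 0.79 [327. 203.]
comparator [0.4922 0.1502 0.0789] 0.44 [308. 142.]
dial_centre [0.4996 0.1569 0.0805] 0.91 [321. 143.]
zero_mark [0.4949 0.1547 0.0824] 0.93 [315. 140.]
pointer_tip [0.497  0.1568 0.0797] 0.71 [319. 140.]
pointer_tip [0.4865 0.1474 0.0863] 0.48 [300. 138.]
plunger_tip [0.5548 0.109  0.0648] 0.65 [322. 231.]
anvil_nose [0.6202 0.0529 0.0682] 0.55 [323. 321.]
cradle [0.5409 0.1273 0.0245] 0.72 [327. 197.]
```

View pics/w0.png

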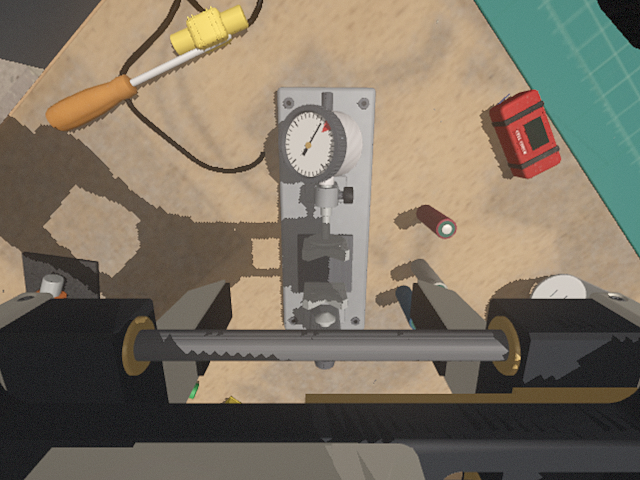

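```bash
python3 - <<'E'
import cv2
t=cv2.imread('pics/w0.png')[185:335,265:385]
cv2.imwrite('pics/w0c.png',cv2.resize(t,None,fx=4,fy=4,interpolation=cv2.INTER_CUBIC))
E
```

```text
(no output)
```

View pics/w0c.png

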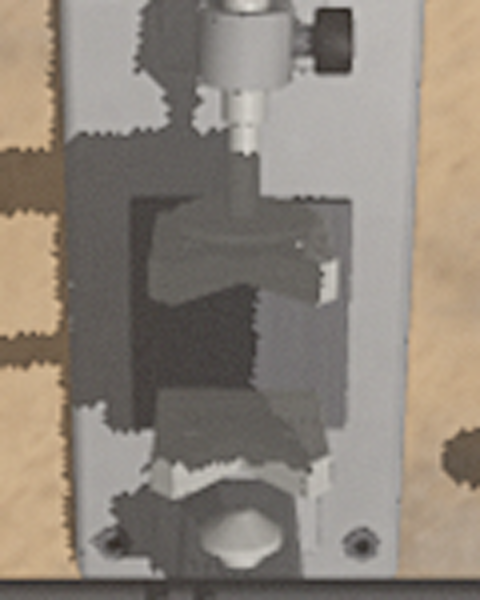

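```bash
cat > cmp.py <<'E'
from h import *
import h
np.set_printoptions(precision=4,suppress=True)
d=np.load('w0.npy');K,T=d[:9].reshape(3,3),d[9:].reshape(4,4)
h.cal=lambda n,c=h.cal:(K,T,None) if n=='w0' else c(n)
g=lambda u,v,z:onz('w0',(265+u/4,185+v/4),z)
for n,p in dict(b1a=(330,260,.065),b1b=(330,303,.065),b2a=(320,458,.065),b2b=(320,494,.065),tip=(243,508,.062),b1l=(150,297,.065),b1r=(321,300,.065),b2l=(155,490,.065),b2r=(327,490,.065)).items(): print(n,g(*p))
W=lambda u,v:onz('w0',(u,v),.016)
c=[W(281,328),W(365,328),W(375,90),W(280,88)];print(np.array(c))
e1=c[3]-c[0];e2=c[2]-c[1];print(np.arctan2(e1[1],e1[0]),np.arctan2(e2[1],e2[0]))
u=np.array([np.cos(2.42),np.sin(2.42)]);v=np.array([u[1],-u[0]])
print('along/across of points')
for n,p in dict(b1a=(330,260,.065),b1b=(330,303,.065),b2a=(320,458,.065),b2b=(320,494,.065),tip=(243,508,.062),b1l=(150,297,.065),b1r=(321,300,.065),b2l=(155,490,.065),b2r=(327,490,.065)).items(): q=g(*p)[:2];print(n,q@u,q@v)
for q in c: print(q[:2]@u,q[:2]@v)
E
python3 cmp.py
```

```text
b1a [0.5827 0.1142 0.065 ]
b1b [0.5904 0.1077 0.065 ]
b2a [0.618  0.0816 0.065 ]
b2b [0.6251 0.0756 0.065 ]
tip [0.6173 0.0587 0.062 ]
b1l [0.563  0.0787 0.065 ]
b1r [0.5886 0.1067 0.065 ]
b2l [0.599  0.0476 0.065 ]
b2r [0.6254 0.0775 0.065 ]
[[ 0.619  -0.0077  0.016 ]
 [ 0.6805  0.0622  0.016 ]
 [ 0.4979  0.2224  0.016 ]
 [ 0.4403  0.1594  0.016 ]]
2.3896228921070355 2.4214108855444425
along/across of points
b1a -0.36206542591682395 0.47065623844674764
b1b -0.37212763780555896 0.47089079275638396
b2a -0.4101099653343955 0.469476337377892
b2b -0.4193365629237574 0.4696715132830064
tip -0.42462367935596346 0.45187645189597236
b1l -0.3707182090169437 0.4309926304605682
b1r -0.37141949864360874 0.46887953251558684
b2l -0.4183070036800387 0.43141316434781996
b2r -0.4183033597124453 0.47127191289935355
-0.46981827833592993 0.40314203625031647
-0.4698128155723222 0.4962299455647719
-0.22689038310674584 0.4958872095889688
-0.22526965489970024 0.41057300199763214
```

```bash
python3 - <<'E'
from h import *
print(to([.4284,-.1758,.13],2.03))
E
```

```text
(array([ -94.3, -295.7,   39.9]), np.float64(0.387))
```

Request:
{"fn": "step_arm", "kwargs": {"commands": [{"translation": [-10.5, -33, 1], "roll": 0}, {"translation": [-10.5, -33, 1], "roll": 0}, {"translation": [-10.5, -33, 1], "roll": 0}, {"translation": [-10.5, -33, 1], "roll": 0}, {"translation": [-10.5, -33, 7], "roll": 0}, {"translation": [-10.5, -33, 7], "roll": 0}, {"translation": [-10.5, -33, 7], "roll": 0}, {"translation": [-10.5, -33, 7], "roll": 0}, {"translation": [-10.5, -32, 7], "roll": 0}, {"translation": [0, 0, 0], "roll": 0.1}, {"translation": [0, 0, 0], "roll": 0.1}, {"translation": [0, 0, 0], "roll": 0.1}, {"translation": [0, 0, 0], "roll": 0.087}, {"translation": [0, 0, 0], "roll": 0}, {"translation": [0, 0, 0], "roll": 0}, {"translation": [0, 0, 0], "roll": 0}]}}

```text
time: 4.65
tool_pos: [0.4283, -0.1761, 0.1309]
tool_rot: [3.141, 0.0, 2.033]
contact_force: [0.8, 0.1, 0.5]
opening: 0.0916
grip_force: 0.0
```

```bash
python3 - <<'E'
from h import *
o=observe();print(o['time'],o['tool_pos'],o['tool_rot'])
im=save('wrist','w1.png',(190,120,450,330),3)
for n in['master','master_centre']:
  for r in search_frame('wrist',n)[:2]: print(n,np.round(r['at'],4),round(r['confidence'],2),proj('wrist',r['at']).round())
E
```

```text
4.65 [ 0.42829181 -0.17612632  0.13094802] [3.14147385e+00 8.42669886e-05 2.03265703e+00]
master [ 0.427  -0.1701  0.0301] 0.7 [322. 225.]
master [ 0.582  -0.1555  0.02  ] 0.63 [479. 281.]
master_centre [ 0.4247 -0.17    0.028 ] 0.75 [319. 223.]
master_centre [ 0.5733 -0.1567  0.0211] 0.75 [471. 279.]
```

View pics/w1.png

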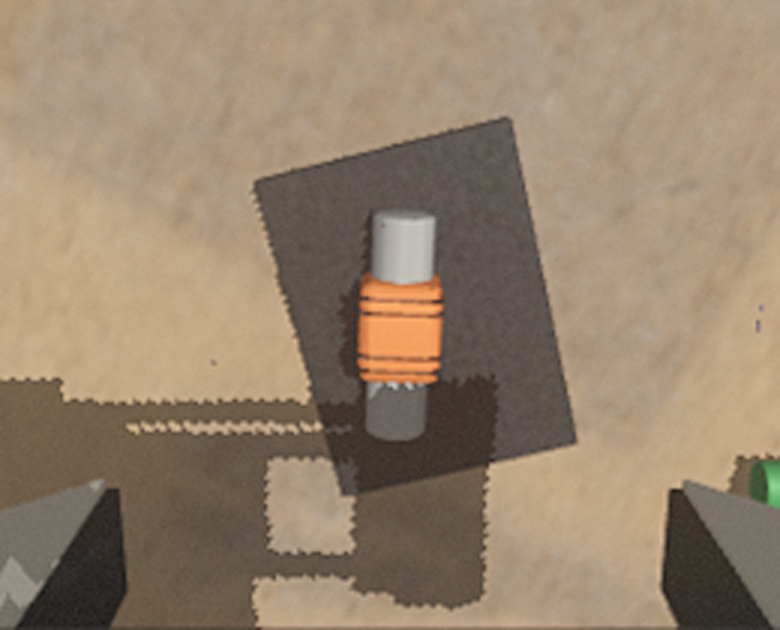

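```bash
python3 - <<'E'
from h import *
np.set_printoptions(precision=4,suppress=True)
g=lambda u,v,z:onz('wrist',(190+u/3,120+v/3),z)
a=[g(359,290,.03),g(442,290,.03),g(359,370,.03),g(440,370,.03)]
print('grip w',np.linalg.norm(a[0]-a[1])*1e3)
print('ctr', (g(401,283,.03)+g(400,378,.03))/2, 'len',np.linalg.norm(g(401,283,.03)-g(400,378,.03)))
p,q=g(404,215,.027),g(396,440,.027);print((p+q)/2,np.linalg.norm(p-q),np.arctan2(*(p-q)[1::-1]))
y=np.arctan2(*(p-q)[1::-1]);m=(p+q)/2
im=cv2.imread('pics/t0.png').astype(int);b,gg,r=im[...,0],im[...,1],im[...,2]
k=(r>150)&(b<70)&(gg<140);k[:,:380]=0;k[:,430:]=0;k[:270]=0;k[320:]=0
v,u=np.nonzero(k);print('top',u.mean(),v.mean(),len(u),onz('top',(u.mean(),v.mean()),.028))
E
```

```text
grip w 23.253979521437863
ctr [ 0.4305 -0.1734  0.03  ] len 0.027922209216437097
[ 0.4307 -0.1743  0.027 ] 0.06681227286433389 1.9990026862844053
top 400.7456647398844 293.3815028901734 173 [ 0.4279 -0.1743  0.028 ]
```

```bash
python3 - <<'E'
from h import *
print(to([.430,-.1742,.012],2.0))
E
```

```text
(array([  0.9,   2.4, 118.9]), np.float64(0.031))
```

Request:
{"fn": "step_arm", "kwargs": {"commands": [{"translation": [1, 2.4, 30], "roll": 0.031}, {"translation": [0, 0, 30], "roll": 0}, {"translation": [0, 0, 25], "roll": 0}, {"translation": [0, 0, 20], "roll": 0}, {"translation": [0, 0, 10], "roll": 0}, {"translation": [0, 0, 4], "roll": 0}, {"translation": [0, 0, 0], "roll": 0}, {"translation": [0, 0, 0], "roll": 0}]}}

```text
time: 5.47
tool_pos: [0.4303, -0.1744, 0.0123]
tool_rot: [3.141, 0.0, 1.999]
contact_force: [0.1, -0.4, 1.1]
opening: 0.0913
grip_force: 0.0
```

Request:
{"fn": "step_arm", "kwargs": {"commands": [{"translation": [0, 0, 0], "roll": 0}, {"translation": [0, 0, 0], "roll": 0}, {"translation": [0, 0, 0], "roll": 0}, {"translation": [0, 0, 0], "roll": 0}, {"translation": [0, 0, 0], "roll": 0}, {"translation": [0, 0, 0], "roll": 0}, {"translation": [0, 0, 0], "roll": 0}, {"translation": [0, 0, 0], "roll": 0}, {"translation": [0, 0, 0], "roll": 0}, {"translation": [0, 0, 0], "roll": 0}], "fingers": 0.15, "grip_force": 25}}

```text
time: 6.3
tool_pos: [0.4299, -0.1742, 0.0119]
tool_rot: [3.142, -0.0, 1.999]
contact_force: [-0.5, 0.2, 0.3]
opening: 0.0296
grip_force: 0.0
```

Request:
{"fn": "step_arm", "kwargs": {"commands": [{"translation": [0, 0, 0], "roll": 0}, {"translation": [0, 0, 0], "roll": 0}, {"translation": [0, 0, 0], "roll": 0}, {"translation": [0, 0, -10], "roll": 0}, {"translation": [0, 0, -25], "roll": 0}, {"translation": [0, 0, -35], "roll": 0}, {"translation": [0, 0, -35], "roll": 0}, {"translation": [0, 0, -25], "roll": 0}, {"translation": [0, 0, -10], "roll": 0}]}}

```text
time: 7.05
tool_pos: [0.4315, -0.1751, 0.1557]
tool_rot: [3.138, 0.005, 1.999]
contact_force: [0.6, 0.1, 0.9]
opening: 0.0137
grip_force: 0.0
```

```bash
python3 - <<'E'
from h import *
o=observe();print(o['opening'],o['grip_force'],o['tool_pos'],o['contact_force'])
im=save('wrist','w2.png',(240,200,400,330),4)
u=np.array([np.cos(2.42),np.sin(2.42)]);v=np.array([u[1],-u[0]]);c=-.391*u+.451*v+.0025*u
print(c);print(to([*c,.15],2.42))
E
```

```text
0.013724772437576398 0.0 [ 0.43150832 -0.17508506  0.15573916] [0.59761195 0.08040103 0.88172287]
[0.58959029 0.08195453]
(array([168.5, 250.4,   6. ]), np.float64(-0.421))
```

View pics/w2.png

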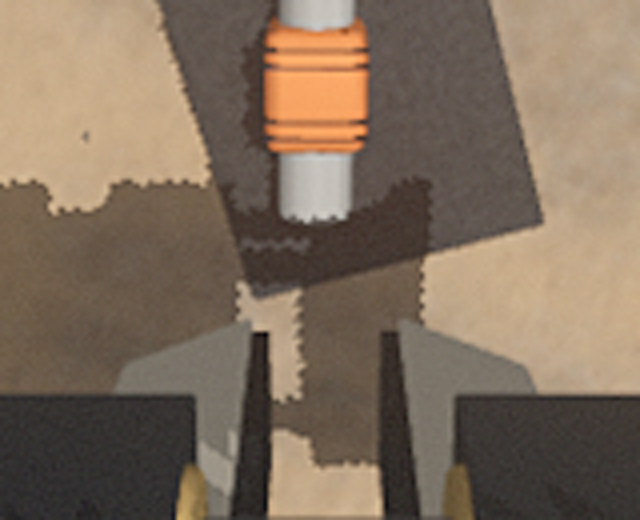

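```bash
python3 - <<'E'
from h import *
np.set_printoptions(precision=4,suppress=True)
print(proj('wrist',[.430,-.1742,.03]),proj('wrist',observe()['tool_pos']))
g=lambda u,v,z:onz('wrist',(240+u/4,200+v/4),z)
for z in(.02,.03): print((g(317,30,z)+g(315,152,z))/2,np.linalg.norm(g(264,60,z)-g(368,60,z)),np.linalg.norm(g(317,30,z)-g(315,152,z)))
print(search_frame('wrist','master')[:2])
E
```

```text
[317.9622 222.0995] [319.3246 279.7056]
[ 0.4323 -0.1769  0.02  ] 0.024542839168893736 0.029903855578714684
[ 0.4312 -0.1745  0.03  ] 0.02376491767180829 0.02895600875706808
[{'at': [0.5794, -0.1542, 0.0201], 'confidence': 0.87}]
```

```bash
python3 - <<'E'
from h import *
print(to([.4308,-.1747,.010],2.0))
E
```

```text
(array([  0.3,  -0.2, 143.9]), np.float64(-0.001))
```

Request:
{"fn": "step_arm", "kwargs": {"commands": [{"translation": [0, 0, 0], "roll": 0}, {"translation": [0, 0, 10], "roll": 0}, {"translation": [0, 0, 20], "roll": 0}, {"translation": [0, 0, 25], "roll": 0}, {"translation": [0, 0, 25], "roll": 0}, {"translation": [0, 0, 25], "roll": 0}, {"translation": [0, 0, 20], "roll": 0}, {"translation": [0, 0, 10], "roll": 0}, {"translation": [0, 0, 6], "roll": 0}, {"translation": [0, 0, 0], "roll": 0}, {"translation": [0, 0, 0], "roll": 0}], "fingers": 0.6}}

```text
time: 8.07
tool_pos: [0.4295, -0.174, 0.0104]
tool_rot: [-3.141, -0.001, 1.999]
contact_force: [0.6, -0.2, -0.2]
opening: 0.0553
grip_force: 0.0
```

Request:
{"fn": "step_arm", "kwargs": {"commands": [{"translation": [0, 0, 0], "roll": 0}, {"translation": [0, 0, 0], "roll": 0}, {"translation": [0, 0, 0], "roll": 0}, {"translation": [0, 0, 0], "roll": 0}, {"translation": [0, 0, 0], "roll": 0}, {"translation": [0, 0, 0], "roll": 0}, {"translation": [0, 0, 0], "roll": 0}, {"translation": [0, 0, 0], "roll": 0}], "fingers": 0, "grip_force": 40}}

```text
time: 8.73
tool_pos: [0.43, -0.1742, 0.011]
tool_rot: [3.141, 0.0, 1.999]
contact_force: [-0.7, -0.2, 0.1]
opening: 0.0066
grip_force: 0.0
```

The fingers closed on nothing, so I'll look at why.

```bash
python3 - <<'E'
from h import *
a=save('wrist','w3.png',(200,150,440,350),2.5)
b=save('side','s3.png',(330,170,460,270),4.6)
b=cv2.resize(b,(600,500)); c=np.zeros((500,1200,3),np.uint8);c[:,:600]=a;c[:,600:]=b
cv2.imwrite('pics/c3.png',cv2.resize(c,(800,333)))
E
```

```text
(no output)
```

View pics/c3.png

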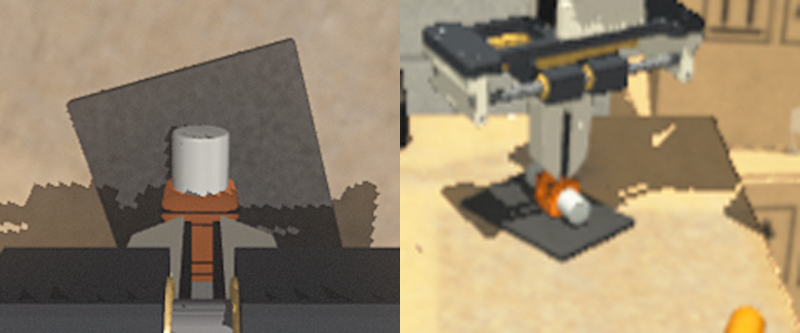

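```bash
python3 - <<'E'
from h import *
np.set_printoptions(precision=4,suppress=True)
o=observe();print(o['tool_pos'],o['opening'],o['contact_force'],o['qpos'])
p=o['tool_pos']
for z in (0,.011,.03): print(z,proj('side',[*p[:2],z]),proj('wrist',[*p[:2],z]),proj('top',[*p[:2],z]))
E
python3 - <<'E'
import cv2,numpy as np
a=cv2.imread('pics/w3.png');b=cv2.imread('pics/s3.png');print(a.shape,b.shape)
a=a[200:500,150:450];a=cv2.resize(a,(400,400));b=cv2.resize(b[20:320,180:480],(400,400))
cv2.imwrite('pics/c4.png',np.hstack([a,b]))
E
```

```text
[ 0.4299 -0.1742  0.0109] 0.001157098077552462 [-0.3061  0.1209 -1.0586] [-0.5504  0.5003  1.9232  0.0002  0.718  -0.9786]
0 [380.5822 234.4954] [319.3889 272.4022] [398.1184 291.8419]
0.011 [380.8302 230.2158] [319.3241 279.7805] [399.1136 292.0244]
0.03 [381.2638 222.7318] [319.1942 294.5902] [400.8884 292.35  ]
(500, 600, 3) (460, 598, 3)
```

View pics/c4.png

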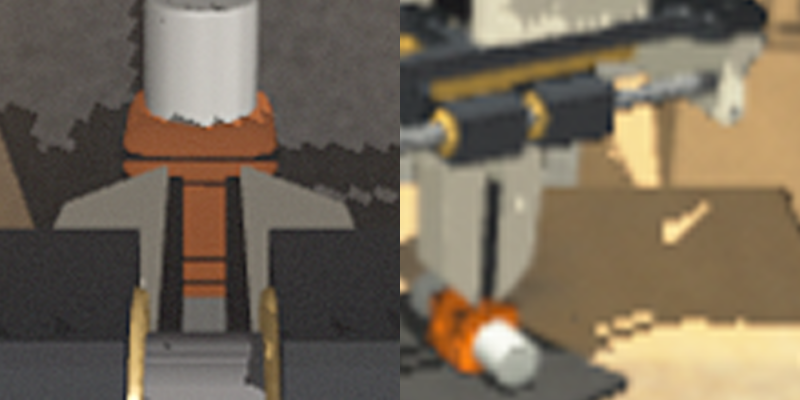

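Request:
{"fn": "step_arm", "kwargs": {"commands": [{"translation": [0, 0, 1], "roll": 0}, {"translation": [0, 0, 1], "roll": 0}, {"translation": [0, 0, 0], "roll": 0}]}}

```text
time: 9.08
tool_pos: [0.4299, -0.1742, 0.0087]
tool_rot: [-3.142, -0.0, 1.999]
contact_force: [0.3, 0.4, -0.0]
opening: 0.0004
grip_force: 0.0
```

Request:
{"fn": "step_arm", "kwargs": {"commands": [{"translation": [0, 0, 1], "roll": 0}, {"translation": [0, 0, 1], "roll": 0}, {"translation": [0, 0, 0], "roll": 0}]}}

```text
time: 9.33
tool_pos: [0.4301, -0.1743, 0.0085]
tool_rot: [3.141, 0.001, 1.999]
contact_force: [-5.2, 3.1, 22.1]
opening: 0.0002
grip_force: 10.5
```

Request:
{"fn": "step_arm", "kwargs": {"commands": [{"translation": [0, 0, -10], "roll": 0}, {"translation": [0, 0, -5], "roll": 0}, {"translation": [0, 0, 0], "roll": 0}, {"translation": [0, 0, 0], "roll": 0}, {"translation": [0, 0, 0], "roll": 0}, {"translation": [0, 0, 0], "roll": 0}, {"translation": [0, 0, 0], "roll": 0}, {"translation": [0, 0, 7], "roll": 0}, {"translation": [0, 0, 7], "roll": 0}, {"translation": [0, 0, 3], "roll": 0}, {"translation": [0, 0, 2], "roll": 0}, {"translation": [0, 0, 0], "roll": 0}], "fingers": 0.6}}

```text
time: 10.33
tool_pos: [0.4295, -0.1739, 0.0021]
tool_rot: [-3.141, -0.001, 1.999]
contact_force: [-0.3, 0.4, 0.9]
opening: 0.0548
grip_force: 0.0
```

```bash
python3 - <<'E'
from h import *
np.set_printoptions(precision=4,suppress=True)
o=observe();print(o['tool_pos'],o['opening'],o['contact_force'])
im=save('wrist','w4.png',(200,150,440,350),2.5)
b=save('side','s4.png',(330,170,460,270),4.6)
a=cv2.resize(im[150:500,100:500],(400,350));b=cv2.resize(b,(455,350))
cv2.imwrite('pics/c5.png',np.hstack([a,b])[:,:800])
E
```

```text
[ 0.4295 -0.1739  0.0021] 0.054801757513467414 [-0.2894  0.4449  0.9469]
```

View pics/c5.png

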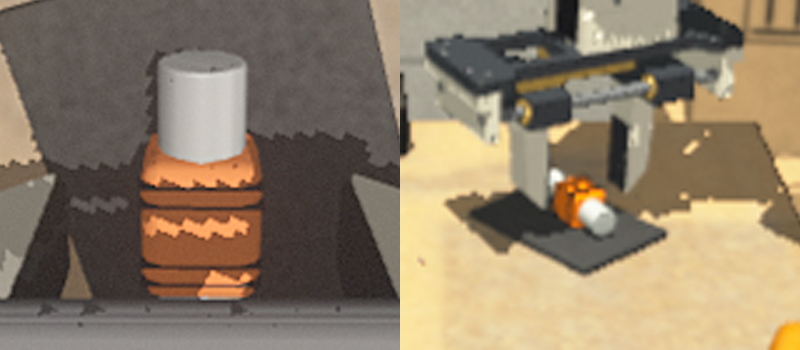

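Request:
{"fn": "step_arm", "kwargs": {"commands": [{"translation": [0, 0, 4], "roll": 0}, {"translation": [0, 0, 3], "roll": 0}, {"translation": [0, 0, 2], "roll": 0}, {"translation": [0, 0, 1], "roll": 0}, {"translation": [0, 0, 0], "roll": 0}]}}

```text
time: 10.85
tool_pos: [0.4298, -0.1741, -0.0074]
tool_rot: [-3.141, -0.001, 1.999]
contact_force: [0.8, -0.5, -0.4]
opening: 0.0551
grip_force: 0.0
```

Request:
{"fn": "step_arm", "kwargs": {"commands": [{"translation": [0, 0, 0], "roll": 0}, {"translation": [0, 0, 0], "roll": 0}, {"translation": [0, 0, 0], "roll": 0}, {"translation": [0, 0, 0], "roll": 0}, {"translation": [0, 0, 0], "roll": 0}, {"translation": [0, 0, 0], "roll": 0}, {"translation": [0, 0, 0], "roll": 0}], "fingers": 0, "grip_force": 30}}

```text
time: 11.43
tool_pos: [0.43, -0.1742, -0.007]
tool_rot: [3.141, 0.0, 1.999]
contact_force: [-0.7, -0.4, 1.1]
opening: 0.0234
grip_force: 30.0
```

Request:
{"fn": "step_arm", "kwargs": {"commands": [{"translation": [0, 0, -5], "roll": 0}, {"translation": [0, 0, -15], "roll": 0}, {"translation": [0, 0, -25], "roll": 0}, {"translation": [0, 0, -30], "roll": 0}, {"translation": [0, 0, -25], "roll": 0}, {"translation": [0, 0, -15], "roll": 0}, {"translation": [0, 0, -10], "roll": 0}, {"translation": [0, 0, -5], "roll": 0}, {"translation": [0, 0, 0], "roll": 0}]}}

```text
time: 12.18
tool_pos: [0.4304, -0.1744, 0.124]
tool_rot: [3.14, 0.002, 1.999]
contact_force: [0.3, -0.0, -0.9]
opening: 0.0236
grip_force: 30.0
```

```bash
cat cmp.py | tail -0; python3 - <<'E'
from h import *
np.set_printoptions(precision=4,suppress=True)
o=observe();print(o['tool_pos'],o['opening'],o['grip_force'])
im=save('wrist','w5.png')
# column profile along rod centre and row profile
g=im.mean(2)
print('col',[int(g[r,312:326].mean()) for r in range(205,285,2)])
hsv=cv2.cvtColor(im,cv2.COLOR_BGR2HSV);k=(hsv[...,0]<18)&(hsv[...,1]>150);k[:200]=0;k[310:]=0
v,u=np.nonzero(k[:,270:370]);print('orange',u.min()+270,u.max()+270,v.min(),v.max())
p=o['tool_pos'];w=o['tool_rot'][2];t=np.array([np.cos(w),np.sin(w)])
for a in(15,33): 
  for dz in(.025,.034,.037): print(a,dz,proj('wrist',[*(p[:2]+a/1e3*t),p[2]+dz]))
u=np.array([np.cos(2.42),np.sin(2.42)]);v=np.array([u[1],-u[0]]);c=-.391*u+.451*v+.0025*u
print(to([*c,.095],2.42))
E
```

```text
[ 0.4304 -0.1744  0.124 ] 0.023627260474290087 29.999782741069794
col [84, 85, 86, 84, 82, 83, 85, 84, 82, 82, 84, 83, 82, 81, 84, 120, 119, 125, 124, 133, 196, 183, 183, 184, 184, 184, 184, 184, 184, 185, 185, 186, 176, 141, 132, 127, 123, 108, 96, 91]
orange 296 345 269 309
15 0.025 [319.7416 273.5006]
15 0.034 [319.7008 281.0454]
15 0.037 [319.6861 283.7468]
33 0.025 [319.698  237.9609]
33 0.034 [319.6532 243.7606]
33 0.037 [319.6371 245.8423]
(array([166.8, 251.6,  28.1]), np.float64(-0.421))
```

Request:
{"fn": "step_arm", "kwargs": {"commands": [{"translation": [18.5, 28, 0], "roll": 0}, {"translation": [18.5, 28, 0], "roll": 0}, {"translation": [18.5, 28, 0], "roll": 0}, {"translation": [18.5, 28, 0], "roll": 0}, {"translation": [18.5, 28, 0], "roll": 0}, {"translation": [18.5, 28, 0], "roll": 0}, {"translation": [18.5, 28, 0], "roll": 0}, {"translation": [18.5, 28, 0], "roll": 0}, {"translation": [18.8, 27.6, 0], "roll": 0}, {"translation": [0, 0, 0], "roll": -0.105}, {"translation": [0, 0, 0], "roll": -0.105}, {"translation": [0, 0, 0], "roll": -0.105}, {"translation": [0, 0, 0], "roll": -0.106}, {"translation": [0, 0, 15], "roll": 0}, {"translation": [0, 0, 10], "roll": 0}, {"translation": [0, 0, 5], "roll": 0}, {"translation": [0, 0, 0], "roll": 0}, {"translation": [0, 0, 0], "roll": 0}]}}

```text
time: 13.73
tool_pos: [0.5893, 0.082, 0.0922]
tool_rot: [-3.141, -0.001, 2.419]
contact_force: [0.9, -0.7, 0.1]
opening: 0.0235
grip_force: 30.0
```

```bash
python3 - <<'E'
from h import *
np.set_printoptions(precision=4,suppress=True)
o=observe();print(o['tool_pos'],o['tool_rot'],o['opening'],o['grip_force'],o['time'])
save('wrist','w6f.png')
im=cv2.imread('pics/w6f.png')[90:290,245:395];cv2.imwrite('pics/w6.png',cv2.resize(im,None,fx=3,fy=3,interpolation=cv2.INTER_CUBIC))
u=np.array([np.cos(2.42),np.sin(2.42)]);v=np.array([u[1],-u[0]])
print('along,across',o['tool_pos'][:2]@u+.391,o['tool_pos'][:2]@v-.451)
P=lambda a,b,z:proj('wrist',[*((-.391+a/1e3)*u+(.451+b/1e3)*v),z])
for n,q in dict(b1far_r=(28.5,20,.065),b1far_l=(28.5,-20,.065),head_top=(38,0,.078),head_r=(38,16,.062),head_l=(38,-16,.062),tip=(30,0,.062)).items():
  x=P(*q);print(n,x,(x-[245,90])*3)
E
```

```text
[0.5893 0.082  0.0922] [-3.1406 -0.0012  2.4194] 0.023493803379779216 29.999690651893616 13.7333
along,across 0.0027550107810119795 -0.000218826773681291
b1far_r [352.3009 222.9094] [321.9028 398.7282]
b1far_l [288.3421 222.9557] [130.0264 398.867 ]
head_top [320.2766 212.5161] [225.8297 367.5484]
head_r [345.8861 206.995 ] [302.6582 350.9851]
head_l [294.7343 207.0318] [149.2029 351.0955]
tip [320.3247 219.4709] [225.9742 388.4126]
```

View pics/w6.png

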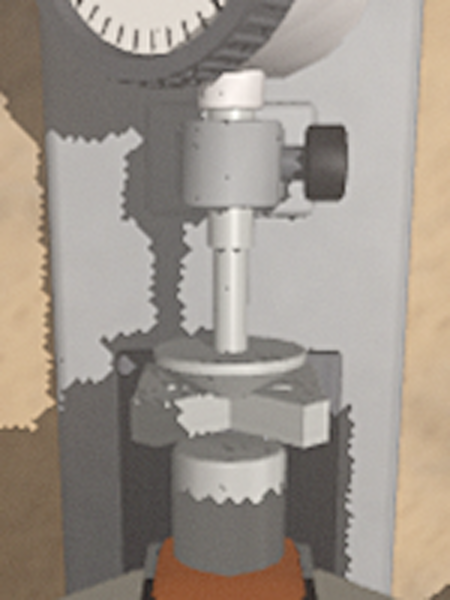

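Final view: the rod hangs centred over the V-block, with its centre line at column 229, the block at 230 and the plunger head at 231. The far block edge matches the prediction to about 1 mm, so I'll lower it.

Request:
{"fn": "step_arm", "kwargs": {"commands": [{"translation": [0, 0, 12], "roll": 0}, {"translation": [0, 0, 12], "roll": 0}, {"translation": [0, 0, 8], "roll": 0}, {"translation": [0, 0, 4], "roll": 0}, {"translation": [0, 0, 3], "roll": 0}, {"translation": [0, 0, 3], "roll": 0}, {"translation": [0, 0, 2], "roll": 0}, {"translation": [0, 0, 0], "roll": 0}]}}

```text
time: 14.45
tool_pos: [0.5904, 0.0819, 0.0493]
tool_rot: [3.14, 0.001, 2.42]
contact_force: [2.0, -0.8, -0.2]
opening: 0.0236
grip_force: 30.0
```

Request:
{"fn": "step_arm", "kwargs": {"commands": [{"translation": [0, 0, 2], "roll": 0}, {"translation": [0, 0, 2], "roll": 0}, {"translation": [0, 0, 2], "roll": 0}, {"translation": [0, 0, 2], "roll": 0}, {"translation": [0, 0, 0], "roll": 0}]}}

```text
time: 14.87
tool_pos: [0.5894, 0.082, 0.0404]
tool_rot: [-3.141, -0.0, 2.42]
contact_force: [2.4, -2.5, -0.7]
opening: 0.0238
grip_force: 30.0
```

Request:
{"fn": "step_arm", "kwargs": {"commands": [{"translation": [0, 0, 1], "roll": 0}, {"translation": [0, 0, 1], "roll": 0}, {"translation": [0, 0, 1], "roll": 0}, {"translation": [0, 0, 0], "roll": 0}]}}

```text
time: 15.2
tool_pos: [0.5896, 0.082, 0.0377]
tool_rot: [-3.142, -0.0, 2.42]
contact_force: [2.0, -1.1, -0.7]
opening: 0.0236
grip_force: 30.0
```

Request:
{"fn": "step_arm", "kwargs": {"commands": [{"translation": [0, 0, 1], "roll": 0}, {"translation": [0, 0, 0], "roll": 0}, {"translation": [0, 0, 0], "roll": 0}]}}

```text
time: 15.45
tool_pos: [0.5896, 0.0819, 0.037]
tool_rot: [-3.142, 0.0, 2.42]
contact_force: [1.8, -1.9, 1.7]
opening: 0.0237
grip_force: 30.0
```

Request:
{"fn": "step_arm", "kwargs": {"commands": [{"translation": [0, 0, 1], "roll": 0}, {"translation": [0, 0, 0], "roll": 0}, {"translation": [0, 0, 0], "roll": 0}]}}

```text
time: 15.7
tool_pos: [0.5897, 0.0818, 0.0369]
tool_rot: [3.141, 0.0, 2.42]
contact_force: [-1.5, -3.3, 8.3]
opening: 0.0238
grip_force: 30.0
```

Request:
{"fn": "step_arm", "kwargs": {"commands": [{"translation": [0, 0, 0.8], "roll": 0}, {"translation": [0, 0, 0], "roll": 0}, {"translation": [0, 0, 0], "roll": 0}]}}

```text
time: 15.95
tool_pos: [0.5897, 0.0818, 0.0368]
tool_rot: [3.141, 0.001, 2.42]
contact_force: [-3.0, -3.6, 12.4]
opening: 0.0236
grip_force: 30.0
```

Request:
{"fn": "step_arm", "kwargs": {"commands": [{"translation": [0, 0, 0], "roll": 0}, {"translation": [0, 0, 0], "roll": 0}, {"translation": [0, 0, 0], "roll": 0}, {"translation": [0, 0, 0], "roll": 0}, {"translation": [0, 0, 0], "roll": 0}], "fingers": 0.42}}

```text
time: 16.37
tool_pos: [0.5892, 0.0822, 0.0347]
tool_rot: [-3.141, -0.001, 2.42]
contact_force: [-0.2, 0.0, -0.6]
opening: 0.0386
grip_force: 0.0
```

Request:
{"fn": "step_arm", "kwargs": {"commands": [{"translation": [0, 0, -10], "roll": 0}, {"translation": [0, 0, -20], "roll": 0}, {"translation": [0, 0, -30], "roll": 0}, {"translation": [0, 0, -30], "roll": 0}, {"translation": [0, 0, -20], "roll": 0}, {"translation": [0, 0, -10], "roll": 0}, {"translation": [0, 0, 0], "roll": 0}, {"translation": [0, 0, 0], "roll": 0}]}}

```text
time: 17.03
tool_pos: [0.5893, 0.082, 0.1548]
tool_rot: [-3.142, -0.0, 2.42]
contact_force: [-0.3, -0.8, -0.1]
opening: 0.0382
grip_force: 0.0
```

```bash
cat > dial.py <<'E'
from h import *
np.set_printoptions(precision=4,suppress=True)
o=observe();print(o['time'],o['tool_pos'],o['tool_rot'][2],o['contact_force'])
import sys,time
f=sys.argv[1];save('wrist',f)
im=cv2.imread('pics/'+f)
R=[search_frame('wrist',n)[:1] for n in('dial_centre','zero_mark','pointer_tip','master_centre')]
for r in R: print(r, proj('wrist',r[0]['at']) if r else '')
Y=2.42;u=np.array([np.cos(Y),np.sin(Y),0]);v=np.array([u[1],-u[0],0]);z=np.array([0,0,1.])
s,c=np.sin(np.radians(35)),np.cos(np.radians(35))
n=c*z-s*v; X=c*v+s*z   # x up the face
hs=cv2.cvtColor(im,cv2.COLOR_BGR2HSV)
# white face: bright, low saturation, near dial px
px=proj('wrist',R[0][0]['at']) if R[0] else np.array([308,140])
m=((hs[...,1]<45)&(hs[...,2]>190)).astype(np.uint8)
M=np.zeros_like(m);cv2.circle(M,(int(px[0]),int(px[1])),45,1,-1);m&=M
m=cv2.morphologyEx(m,cv2.MORPH_CLOSE,np.ones((7,7)))
N,L,S,C=cv2.connectedComponentsWithStats(m);i=1+np.argmax(S[1:,4]);cs,_=cv2.findContours((L==i).astype(np.uint8),0,1)
e=cv2.fitEllipse(cv2.convexHull(max(cs,key=len)));print('ellipse',e,S[i])
E
python3 dial.py d0.png
```

```text
17.0333 [0.5893 0.082  0.1548] 2.4198682765155324 [-0.3327 -0.789  -0.0506]
[{'at': [0.5016, 0.1555, 0.081], 'confidence': 0.82}] [316.9337  80.2218]
[{'at': [0.4941, 0.1517, 0.084], 'confidence': 0.8}] [305.1054  74.3833]
[{'at': [0.4872, 0.148, 0.0848], 'confidence': 0.5}] [293.8721  69.6227]
[{'at': [0.5846, 0.0852, 0.0713], 'confidence': 0.74}] [320.17   231.6825]
ellipse ((301.3529052734375, 76.91116333007812), (50.73409652709961, 74.52183532714844), 4.366499900817871) [ 276   39   52   76 2890]
```

```bash
cat >> dial.py <<'E'
A=-.391*u+.4515*v;A[2]=.062   # point on the gauging axis at cradle
o0,d0=ray('wrist',e[0])
# A+a*u+d*n = o0+t*d0
a,d,t=np.linalg.solve(np.c_[u,n,-d0],o0-A);D=A+a*u+d*n
print('dial along %.4f depth %.4f'%(a,d),D)
# rectify: px 10/mm, up = X, right = -u? looking at face
S=10;W=300
right=np.cross(X,n)   # viewer's right when looking at the face
pts=[(-1,-1),(1,-1),(1,1),(-1,1)]
src=np.float32([proj('wrist',D+.03*(p*right-q*X)) for p,q in pts])
dst=np.float32([(W+W*p,W+W*q) for p,q in pts])
H=cv2.getPerspectiveTransform(src,dst);r=cv2.warpPerspective(im,H,(2*W,2*W),flags=cv2.INTER_CUBIC)
cv2.imwrite('pics/r_'+f,r)
h2=cv2.cvtColor(r,cv2.COLOR_BGR2HSV)
yy,xx=np.mgrid[:2*W,:2*W];rad=np.hypot(xx-W,yy-W)/S;ang=np.degrees(np.arctan2(-(xx-W),-(yy-W)))  # ccw from 12
red=((h2[...,0]<10)|(h2[...,0]>170))&(h2[...,1]>110)&(h2[...,2]>80)&(rad<25)
def cm(m): q=np.exp(1j*np.radians(ang[m])).mean();return np.degrees(np.angle(q)),abs(q)
print('red n',red.sum(),cm(red) if red.any() else'','r',rad[red].mean(),'xy',(xx[red].mean()-W)/S,(yy[red].mean()-W)/S)
dark=(r.max(2)<110)
# extent of white face
wh=(h2[...,1]<60)&(h2[...,2]>170)&(rad<29)
print('white centre',(xx[wh].min()+xx[wh].max())/2/S-W/S,(yy[wh].min()+yy[wh].max())/2/S-W/S,(np.ptp(xx[wh])/S,np.ptp(yy[wh])/S))
g=r.mean(2)
P=cv2.warpPolar(g.astype(np.float32),(250,360),(W,W),250,cv2.WARP_POLAR_LINEAR)  # rows: angle cw from +x(right), cols r*10
for lo,hi in((50,100),(100,140),(120,160),(140,180)):
    q=P[:,lo:hi].mean(1);k=np.argsort(q)[:8];print(lo,hi,[(int(((-(i)-90+180)%360)-180),int(q[i])) for i in k],int(np.median(q)))
E
sed -i 's/%360)-180)/%360)-180)/' dial.py; python3 dial.py d1.png
```

```text
17.2833 [0.5889 0.082  0.1536] 2.4197604084664692 [-0.1923  0.116  -0.4039]
[{'at': [0.4989, 0.1568, 0.0813], 'confidence': 0.64}] [314.9578  74.7739]
[{'at': [0.4926, 0.1526, 0.0838], 'confidence': 0.88}] [303.887   70.9111]
[{'at': [0.6171, 0.1845, 0.0624], 'confidence': 0.17}] [441.3934 177.0936]
[{'at': [0.5804, 0.0834, 0.0723], 'confidence': 0.73}] [314.2944 228.5455]
ellipse ((302.0082702636719, 77.486328125), (51.0682373046875, 74.72444915771484), 2.8296408653259277) [ 277   39   51   77 2892]
dial along 0.1185 depth 0.0227 [0.4943 0.1492 0.0806]
red n 2882 (np.float64(38.57892767201513), np.float64(0.9974067297320308)) r 20.308456745789996 xy -12.648056904927135 -15.818736988202636
white centre -2.4499999999999993 1.1499999999999986 (np.float64(52.9), np.float64(44.9))
50 100 [(-2, 53), (-3, 54), (-1, 66), (175, 68), (-4, 69), (174, 69), (176, 71), (-176, 73)] 215
100 140 [(-2, 63), (-1, 67), (-3, 83), (0, 102), (-4, 112), (-5, 140), (1, 149), (-6, 169)] 215
120 160 [(-2, 51), (-1, 53), (-3, 96), (0, 110), (-4, 148), (1, 175), (-5, 177), (38, 195)] 215
140 180 [(-2, 51), (-1, 59), (-3, 106), (0, 123), (37, 144), (38, 145), (39, 153), (36, 153)] 215
```

```bash
python3 - <<'E'
from h import *
Y=2.42;u=np.array([np.cos(Y),np.sin(Y)]);v=np.array([u[1],-u[0]])
c=(-.391+.1185)*u+(.4515-.012)*v
print(c,to([*c,.15],2.42-np.pi/2+.25))
E
```

```text
[0.49490607 0.14994827] (array([115.9, -11.5,   4.8]), np.float64(1.321))
```

Request:
{"fn": "step_arm", "kwargs": {"commands": [{"translation": [29, -3, 0], "roll": 0}, {"translation": [29, -3, 0], "roll": 0}, {"translation": [29, -3, 0], "roll": 0}, {"translation": [29, -2.5, 0], "roll": 0}, {"translation": [0, 0, 0], "roll": 0.118}, {"translation": [0, 0, 0], "roll": 0.118}, {"translation": [0, 0, 0], "roll": 0.118}, {"translation": [0, 0, 0], "roll": 0.118}, {"translation": [0, 0, 0], "roll": 0.118}, {"translation": [0, 0, 0], "roll": 0.118}, {"translation": [0, 0, 0], "roll": 0.118}, {"translation": [0, 0, 0], "roll": 0.118}, {"translation": [0, 0, 0], "roll": 0.118}, {"translation": [0, 0, 0], "roll": 0.118}, {"translation": [0, 0, 0], "roll": 0.118}, {"translation": [0, 0, 0], "roll": 0.118}, {"translation": [0, 0, 0], "roll": 0}, {"translation": [0, 0, 0], "roll": 0}], "fingers": 0.8}}

```text
time: 19.03
tool_pos: [0.495, 0.15, 0.1551]
tool_rot: [3.142, -0.0, 1.007]
contact_force: [0.6, 0.0, -0.3]
opening: 0.0731
grip_force: 0.0
```

```bash
python3 - <<'E'
from h import *
Y=2.42;u=np.array([np.cos(Y),np.sin(Y)]);v=np.array([u[1],-u[0]])
c=(-.391+.1185)*u+(.4515-.012)*v
print(to([*c,.0525],2.42-np.pi/2+.15))
E
python3 dial.py d2.png
```

```text
(array([-1.000e-01, -0.000e+00,  1.026e+02]), np.float64(0.008))
19.0333 [0.495  0.15   0.1551] 1.0072923738380206 [ 0.582   0.0261 -0.3359]
[{'at': [0.5048, 0.1629, 0.0783], 'confidence': 0.63}] [320.505  222.0323]
[{'at': [0.4938, 0.1549, 0.0845], 'confidence': 0.71}] [313.9773 240.05  ]
[{'at': [0.4879, 0.15, 0.0841], 'confidence': 0.37}] [310.9948 248.9356]
[{'at': [0.3707, 0.1614, 0.0197], 'confidence': 0.66}] [207.9059 279.1508]
ellipse ((318.5350341796875, 245.37966918945312), (32.60165786743164, 58.2275390625), 96.4306411743164) [ 289  229   60   34 1457]
dial along 0.1184 depth 0.0238 [0.4939 0.1486 0.0815]
red n 1512 (np.float64(38.487637026095975), np.float64(0.9983278516527208)) r 19.45590981244584 xy -12.10489417989418 -15.188425925925927
white centre -0.14999999999999858 1.3999999999999986 (np.float64(46.5), np.float64(43.2))
50 100 [(-178, 48), (-179, 48), (-180, 50), (-177, 51), (179, 52), (178, 55), (177, 57), (-176, 58)] 199
100 140 [(-1, 68), (-2, 71), (0, 88), (-3, 93), (1, 119), (-4, 128), (2, 154), (-5, 163)] 199
120 160 [(-1, 70), (-2, 77), (0, 89), (-3, 106), (1, 120), (-4, 146), (2, 156), (-5, 180)] 199
140 180 [(-1, 74), (-2, 77), (0, 104), (-3, 114), (1, 145), (38, 149), (39, 152), (37, 153)] 199
```

Request:
{"fn": "step_arm", "kwargs": {"commands": [{"translation": [0, 0, 20], "roll": 0}, {"translation": [0, 0, 30], "roll": 0}, {"translation": [0, 0, 25], "roll": 0}, {"translation": [0, 0, 12], "roll": 0}, {"translation": [0, 0, 7], "roll": 0}, {"translation": [0, 0, 5], "roll": 0}, {"translation": [0, 0, 3], "roll": 0}, {"translation": [0, 0, 0], "roll": 0}]}}

```text
time: 19.95
tool_pos: [0.4953, 0.1501, 0.0533]
tool_rot: [3.141, -0.0, 1.004]
contact_force: [0.9, -0.3, 0.9]
opening: 0.0733
grip_force: 0.0
```

Request:
{"fn": "step_arm", "kwargs": {"commands": [{"translation": [0, 0, 0], "roll": 0}, {"translation": [0, 0, 0], "roll": 0}, {"translation": [0, 0, 0], "roll": 0}, {"translation": [0, 0, 0], "roll": 0}, {"translation": [0, 0, 0], "roll": 0}], "fingers": 0, "grip_force": 15}}

```text
time: 20.37
tool_pos: [0.4937, 0.1508, 0.0535]
tool_rot: [-3.139, 0.0, 1.004]
contact_force: [-3.8, 4.1, 2.6]
opening: 0.0556
grip_force: 15.0
```

Request:
{"fn": "step_arm", "kwargs": {"commands": [{"translation": [0, 0, 0], "roll": 0.05}, {"translation": [0, 0, 0], "roll": 0.06}, {"translation": [0, 0, 0], "roll": 0.06}, {"translation": [0, 0, 0], "roll": 0.06}]}}

```text
time: 20.7
tool_pos: [0.4935, 0.1507, 0.0535]
tool_rot: [-3.139, 0.001, 0.772]
contact_force: [-2.7, 4.4, 0.9]
opening: 0.0555
grip_force: 15.0
```

```bash
python3 dial.py d3.png | egrep -v 'at.:'; python3 -c "
from h import *;o=observe();print(o['contact_force'],o['torque'],o['opening'])"
```

```text
20.7 [0.4935 0.1507 0.0535] 0.7717398282222048 [-2.7106  4.3903  0.9127]
[] 
ellipse ((313.2200012207031, 256.8667907714844), (54.798316955566406, 76.45771026611328), 54.27216720581055) [ 278  226   69   46 2006]
dial along 0.1215 depth -0.0073 [0.5034 0.1641 0.056 ]
red n 0  r nan xy nan nan
white centre -1.9499999999999993 -6.800000000000001 (np.float64(53.9), np.float64(44.2))
50 100 [(-171, 94), (-172, 94), (-170, 95), (-173, 96), (-169, 96), (-174, 98), (-155, 98), (-156, 99)] 199
100 140 [(-174, 93), (-175, 93), (162, 95), (161, 95), (-173, 95), (-176, 95), (129, 95), (130, 95)] 194
120 160 [(-176, 90), (-175, 91), (-177, 93), (-174, 94), (163, 95), (164, 95), (175, 97), (-154, 97)] 191
140 180 [(-177, 89), (-176, 89), (124, 93), (-175, 94), (-178, 95), (123, 95), (164, 95), (125, 95)] 190
[-4.45864524  2.36946684  3.86991821] [0.61894859 1.20343564 0.22600863] 0.055352483966407656dial.py:37: RuntimeWarning: Mean of empty slice.
  print('red n',red.sum(),cm(red) if red.any() else'','r',rad[red].mean(),'xy',(xx[red].mean()-W)/S,(yy[red].mean()-W)/S)
  ret = ret.dtype.type(ret / rcount)
```

```bash
sed -i "s/^# rectify.*/D=np.array([.4941,.1489,.081]);print('pxD',proj('wrist',D))/; s/^print('red n'.*/print('red n',red.sum(),cm(red) if red.any() else '')/" dial.py; python3 dial.py d4.png | egrep -v 'at.:|ellip|dial al'
```

```text
20.95 [0.4935 0.1507 0.0535] 0.7742103653750143 [-4.4586  2.3695  3.8699]
pxD [321.079  306.8129]
red n 1102 (np.float64(33.30679418341974), np.float64(0.9986178369319473))
white centre 2.8999999999999986 -4.649999999999999 (np.float64(39.8), np.float64(26.5))
50 100 [(0, 37), (-1, 38), (1, 41), (-2, 45), (2, 49), (-3, 58), (3, 62), (-176, 65)] 126
100 140 [(-1, 33), (0, 35), (1, 53), (-2, 56), (-178, 74), (-179, 74), (174, 74), (-177, 74)] 125
120 160 [(-1, 20), (0, 31), (-2, 59), (1, 75), (33, 107), (32, 107), (34, 109), (31, 112)] 125
140 180 [(-1, 65), (0, 70), (33, 90), (32, 90), (34, 91), (31, 92), (35, 96), (30, 96)] 125
```

Request:
{"fn": "step_arm", "kwargs": {"commands": [{"translation": [0, 0, 0], "roll": 0.07}, {"translation": [0, 0, 0], "roll": 0.07}, {"translation": [0, 0, 0], "roll": 0.07}, {"translation": [0, 0, 0], "roll": 0.07}], "grip_force": 25}}

```text
time: 21.53
tool_pos: [0.4936, 0.1509, 0.0532]
tool_rot: [-3.139, 0.002, 0.491]
contact_force: [-4.1, 4.2, -0.2]
opening: 0.055
grip_force: 25.0
```

```bash
python3 dial.py d5.png | egrep -v 'at.:|ellip|dial al'; python3 -c "
from h import *;o=observe();print(o['contact_force'],o['torque'],o['opening'])"
```

```text
21.5333 [0.4936 0.1509 0.0532] 0.4914184546788658 [-4.1381  4.2232 -0.2235]
pxD [321.9113 307.3804]
red n 1076 (np.float64(22.139171967824247), np.float64(0.9987448491789589))
white centre 6.649999999999999 -4.550000000000001 (np.float64(31.9), np.float64(23.9))
50 100 [(3, 29), (2, 29), (4, 34), (1, 37), (5, 47), (-179, 51), (-178, 51), (-180, 52)] 125
100 140 [(1, 39), (2, 40), (3, 45), (0, 47), (4, 59), (-1, 68), (-179, 77), (174, 79)] 124
120 160 [(1, 36), (2, 40), (0, 47), (3, 57), (-1, 78), (4, 82), (22, 105), (23, 107)] 124
140 180 [(1, 58), (0, 61), (2, 66), (23, 76), (22, 78), (24, 80), (3, 83), (21, 83)] 125
[-3.8404734   4.41410886  1.48745522] [1.11846575 1.13758546 0.3131857 ] 0.05515850746046979
```

Request:
{"fn": "step_arm", "kwargs": {"commands": [{"translation": [0, 0, 0], "roll": 0.07}, {"translation": [0, 0, 0], "roll": 0.07}, {"translation": [0, 0, 0], "roll": 0.07}, {"translation": [0, 0, 0], "roll": 0.07}]}}

```text
time: 22.12
tool_pos: [0.4908, 0.1509, 0.0531]
tool_rot: [-3.139, 0.008, 0.213]
contact_force: [-18.4, 4.4, 14.0]
opening: 0.0547
grip_force: 27.9
```

```bash
python3 dial.py d6.png | egrep -v 'at.:|ellip|dial al'; python3 -c "
from h import *;o=observe();print(o['contact_force'],o['torque'],o['opening'])"
```

```text
22.1167 [0.4908 0.1509 0.0531] 0.21348406477377768 [-18.3841   4.4129  14.009 ]
pxD [324.101  301.9167]
red n 1268 (np.float64(11.062547232231006), np.float64(0.9985310045188338))
white centre 15.600000000000001 -10.350000000000001 (np.float64(1.0), np.float64(1.7))
50 100 [(7, 36), (8, 36), (6, 39), (9, 41), (177, 44), (176, 46), (178, 46), (5, 48)] 127
100 140 [(4, 36), (5, 36), (3, 44), (6, 44), (7, 62), (2, 63), (178, 80), (177, 82)] 127
120 160 [(4, 36), (3, 37), (5, 46), (2, 54), (6, 67), (1, 85), (7, 90), (8, 105)] 127
140 180 [(3, 53), (4, 58), (2, 64), (5, 67), (12, 76), (11, 78), (6, 80), (13, 80)] 127
[-14.32746098   5.16248686  10.27542088] [1.20014129 2.6654937  0.56195944] 0.05431499613379376
```

Request:
{"fn": "step_arm", "kwargs": {"commands": [{"translation": [0, 0, 0], "roll": 0}, {"translation": [0, 0, 0], "roll": 0}, {"translation": [0, 0, 0], "roll": 0}, {"translation": [0, 0, 0], "roll": -0.1}, {"translation": [0, 0, 0], "roll": -0.1}, {"translation": [0, 0, 0], "roll": -0.1}, {"translation": [0, 0, 0], "roll": -0.1}, {"translation": [0, 0, 0], "roll": -0.1}, {"translation": [0, 0, 0], "roll": -0.1}, {"translation": [0, 0, 0], "roll": 0}], "fingers": 0.8}}

```text
time: 23.2
tool_pos: [0.4956, 0.1498, 0.0533]
tool_rot: [3.141, -0.001, 0.818]
contact_force: [0.3, 0.1, 0.3]
opening: 0.0732
grip_force: 0.0
```

```bash
python3 dial.py d7.png | egrep -v 'at.:|ellip|dial al'
```

```text
23.2 [0.4956 0.1498 0.0533] 0.8175362585121915 [0.3035 0.0571 0.3239]
pxD [317.6238 308.1917]
red n 753 (np.float64(9.973566359975088), np.float64(0.999087025956134))
white centre -0.6000000000000014 -4.449999999999999 (np.float64(46.6), np.float64(26.3))
50 100 [(2, 36), (3, 37), (1, 42), (4, 43), (5, 52), (0, 53), (-178, 65), (6, 65)] 126
100 140 [(1, 34), (0, 39), (2, 52), (-1, 63), (171, 64), (172, 65), (173, 70), (-180, 73)] 123
120 160 [(1, 34), (0, 41), (2, 67), (-1, 84), (10, 104), (11, 105), (171, 107), (9, 109)] 123
140 180 [(1, 86), (0, 88), (11, 98), (-86, 99), (10, 99), (-87, 100), (9, 103), (12, 104)] 123
```

Request:
{"fn": "step_arm", "kwargs": {"commands": [{"translation": [0, 0, 0], "roll": 0}, {"translation": [0, 0, 0], "roll": 0}, {"translation": [0, 0, 0], "roll": 0}, {"translation": [0, 0, 0], "roll": 0}, {"translation": [0, 0, 0], "roll": 0.06}, {"translation": [0, 0, 0], "roll": 0.06}, {"translation": [0, 0, 0], "roll": 0.06}, {"translation": [0, 0, 0], "roll": 0.06}, {"translation": [0, 0, 0], "roll": 0.06}, {"translation": [0, 0, 0], "roll": 0}], "fingers": 0}}

```text
time: 24.28
tool_pos: [0.4936, 0.1508, 0.0529]
tool_rot: [-3.139, 0.002, 0.512]
contact_force: [-4.2, 4.6, 2.4]
opening: 0.0552
grip_force: 25.1
```

```bash
python3 dial.py d8.png | egrep -v 'at.:|ellip|dial al'
```

```text
24.2833 [0.4936 0.1508 0.0529] 0.5116610636596484 [-4.1673  4.641   2.4422]
pxD [321.7482 307.6603]
red n 536 (np.float64(-3.005082335451924), np.float64(0.9991508473501496))
white centre 6.649999999999999 -3.9499999999999993 (np.float64(31.9), np.float64(24.7))
50 100 [(3, 35), (4, 37), (2, 40), (5, 44), (1, 51), (-179, 53), (-178, 54), (-180, 55)] 125
100 140 [(1, 39), (2, 41), (0, 49), (3, 51), (4, 69), (-1, 71), (177, 76), (178, 78)] 125
120 160 [(1, 38), (2, 43), (0, 47), (3, 61), (-1, 64), (4, 87), (-2, 88), (-3, 102)] 125
140 180 [(1, 47), (0, 51), (2, 53), (-1, 60), (-2, 71), (3, 74), (-3, 77), (-4, 82)] 125
```

Request:
{"fn": "step_arm", "kwargs": {"commands": [{"translation": [0, 0, 0], "roll": 0}, {"translation": [0, 0, 0], "roll": 0}, {"translation": [0, 0, 0], "roll": 0}, {"translation": [0, 0, -5], "roll": 0}, {"translation": [0, 0, -15], "roll": 0}, {"translation": [0, 0, -25], "roll": 0}, {"translation": [0, 0, -30], "roll": 0}, {"translation": [0, 0, -25], "roll": 0}, {"translation": [0, 0, 0], "roll": -0.12}, {"translation": [0, 0, 0], "roll": -0.12}, {"translation": [0, 0, 0], "roll": -0.12}, {"translation": [0, 0, 0], "roll": -0.12}, {"translation": [0, 0, 0], "roll": 0}, {"translation": [0, 0, 0], "roll": 0}], "fingers": 0.8}}

```text
time: 25.7
tool_pos: [0.4951, 0.1498, 0.1534]
tool_rot: [3.141, -0.0, 0.99]
contact_force: [-0.3, -0.3, 0.3]
opening: 0.0735
grip_force: 0.0
```

```bash
python3 dial.py d9.png; python3 - <<'E'
import cv2,numpy as np
r=cv2.imread('pics/r_d9.png');h=cv2.cvtColor(r,cv2.COLOR_BGR2HSV);W=300
for R in (13,15,16,17,18,19,20,21,22):
    s=''
    for a in range(-14,15):
        t=np.radians(a);x=int(W-10*R*np.sin(t));y=int(W-10*R*np.cos(t));q=h[y,x]
        s+='R' if (q[0]<12 or q[0]>168) and q[1]>100 and q[2]>70 else '#' if q[2]<120 else '.'
    print(R,s[::-1])  # left = ccw +14 .. -14
E
```

```text
25.7 [0.4951 0.1498 0.1534] 0.9901682694103922 [-0.3042 -0.3047  0.2659]
[{'at': [0.5001, 0.1614, 0.0783], 'confidence': 0.59}] [316.1114 227.4783]
[{'at': [0.4971, 0.155, 0.083], 'confidence': 0.84}] [317.3697 237.9362]
[{'at': [0.4893, 0.1496, 0.0848], 'confidence': 0.47}] [312.7082 249.6177]
[{'at': [0.5842, 0.0829, 0.0714], 'confidence': 0.93}] [456.9165 248.9232]
ellipse ((318.26593017578125, 246.0817413330078), (32.272274017333984, 58.40964126586914), 95.75045776367188) [ 289  230   59   33 1467]
dial along 0.1185 depth 0.0237 [0.4938 0.1488 0.0815]
pxD [318.4842 245.5562]
red n 1039 (np.float64(-3.1011523572534045), np.float64(0.9988532733150663))
white centre -0.05000000000000071 2.1000000000000014 (np.float64(46.3), np.float64(43.0))
50 100 [(179, 47), (-180, 48), (-179, 49), (178, 49), (177, 50), (-178, 52), (176, 52), (175, 57)] 199
100 140 [(-1, 76), (0, 82), (-2, 86), (1, 100), (-3, 108), (2, 127), (-4, 140), (3, 151)] 199
120 160 [(-1, 68), (-2, 78), (0, 82), (-3, 110), (1, 113), (2, 147), (-4, 149), (3, 176)] 199
140 180 [(-1, 68), (-2, 77), (0, 80), (-3, 98), (1, 115), (-4, 123), (-5, 149), (2, 150)] 199
13 ..............####...........
15 .............####RR..........
16 .............###RRRR.........
17 ..............#RRRRRR........
18 .............RRRRRRRRR.......
19 ............RRRRRRRRRRR......
20 .........######..###RRRR.####
21 #############################
22 #############################
```

```bash
python3 - <<'E'
from h import *
np.set_printoptions(precision=4,suppress=True)
Y=2.42;u=np.array([np.cos(Y),np.sin(Y),0]);v=np.array([u[1],-u[0],0])
im=cv2.imread('pics/d9.png');h=cv2.cvtColor(im,cv2.COLOR_BGR2HSV)
k=(h[...,0]<18)&(h[...,1]>150)&(h[...,2]>80);k[:,:400]=0;k[:,520:]=0;k[:190]=0;k[310:]=0
a,b=np.nonzero(k);print('orange px',len(a),b.min(),b.max(),a.min(),a.max())
pts=np.array([onz('wrist',(x,y),.074) for x,y in zip(b,a)])
al,ac=pts@u+.391,pts@v-.4515
print('along',np.percentile(al,[1,50,99])*1e3,'across',np.percentile(ac,[1,50,99])*1e3)
rect=cv2.minAreaRect(np.c_[al,ac].astype(np.float32)*1e3);print(rect)
# side camera
s=save('side','s9.png');h=cv2.cvtColor(s,cv2.COLOR_BGR2HSV);k=(h[...,0]<18)&(h[...,1]>150);k[:250]=0;k[310:]=0;k[:,:270]=0;k[:,350:]=0
a,b=np.nonzero(k);print('side orange',len(a),b.mean() if len(b) else 0,a.mean() if len(a) else 0,b.min(),b.max(),a.min(),a.max())
c=-.391*u+.4515*v
for n,q in(('c',c+[0,0,.062]),('top',c+[0,0,.074]),('bot',c+[0,0,.05])): print(n,proj('side',q))
E
python3 - <<'E'
import sys;sys.path.insert(0,'.')
from h import *;import h
d=np.load('w0.npy');K,T=d[:9].reshape(3,3),d[9:].reshape(4,4);h.cal=lambda n:(K,T,None)
Y=2.42;u=np.array([np.cos(Y),np.sin(Y),0]);v=np.array([u[1],-u[0],0]);z=np.array([0,0,1.]);s,c=np.sin(.611),np.cos(.611);n=c*z-s*v;X=c*v+s*z;D=np.array([.4941,.1489,.081]);right=np.cross(X,n)
im=cv2.imread('pics/w0.png');pts=[(-1,-1),(1,-1),(1,1),(-1,1)]
H=cv2.getPerspectiveTransform(np.float32([proj('w',D+.03*(p*right-q*X)) for p,q in pts]),np.float32([(300+300*p,300+300*q) for p,q in pts]))
P=cv2.warpPolar(cv2.warpPerspective(im,H,(600,600)).mean(2).astype(np.float32),(250,360),(300,300),250,0)
for lo,hi in((80,120),(100,150)):
  q=P[:,lo:hi].mean(1);print([(int(((-i-90+180)%360)-180),int(q[i])) for i in np.argsort(q)[:6]])
E
```

```text
orange px 996 443 486 225 261
along [-12.6496   2.4035  19.3893] across [-10.5694   2.1522  15.0757]
((4.477365493774414, 2.169208526611328), (35.105995178222656, 26.4464168548584), 0.9112350344657898)
side orange 139 303.37410071942446 271.23021582733816 297 315 261 279
c [306.025  270.7823]
top [305.8991 265.0327]
bot [306.1493 276.46  ]
[(57, 88), (58, 91), (56, 94), (59, 102), (55, 109), (60, 118)]
[(56, 87), (57, 89), (55, 99), (58, 103), (54, 122), (59, 124)]
```

```bash
python3 -c "
from cell import *
print(hand_in())"
```

```text
the job is handed in; nothing more can be done
None
```

The job is handed in, though no verdict came back: the master lies released in the V-blocks (pointer shift implies about 3.2 mm of plunger travel), the zero arrow is about 2° from the pointer, and the arm is clear of everything.

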